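Open the sash clamp on the cured box

TASK

The glue on the pale plywood box has set, so open its clamp: with a fingertip press down the red release lever on the sliding jaw and, while it is down, push the jaw back along the bar, away from the box, until it is fully home against the black end stop; then take the hand away. Nothing is to be picked up or knocked: the box stays lying where it is, the clamp on the dark striped board stays shut and its lever is not pressed because that glue is still wet, and the bottles and tins around are left standing where they are.

Things in the scene. Friction and masses are not known exactly. Their poses are not given: they have to be found in the camera images.
- clamp_box: The clamp to open: aluminium sash clamp fixed to the bench, holding the pale box. Origin on the bench under it, level: +y runs along the bar, the way the sliding jaw opens; x across. Bar 20 mm wide, notched top 40 mm up, y = -170 to 222 mm. T-handle end at -y (100 mm high), box at y = -105 to -5 mm, then the black sliding jaw with red lever; black end stop at y = 207 mm, 44 mm high. Never moves.
- jaw_box (a joint): How far the box's jaw has gone back (+y), m: 0 shut on the box, 0.112 against the end stop. Black upright 40 mm wide, 90 mm high, y = 0 to 18 mm when shut, on a 34 mm wide, 95 mm long sleeve. A pawl in notches 14 mm apart bars the way back unless the lever is down; then about 3 N slides it, and it stays put. Its sprung rubber pad makes it jump back up to 4 mm when freed.
- release_box (a joint): Angle of the red release lever on that jaw, rad: 0 up (pawl engaged), 0.32 down on its stop; the pawl clears the notches from 0.17 on. A spring lifts it when let go (to 0 to 0.17, as the pawl meets a notch or a land). Its pivot pin lies across the bar, 42 mm before (-y) and 36 mm below the press point.
- press_box (a point): Press point: on top of the lever's red thumb tab, on the bar's centre line, 74 mm above the bench when up, at y = 88 mm when shut; rides with lever and jaw. Tab 34 mm wide, 58 mm long, level when up. 14 mm behind (+y) this point a lip 12 mm high stands across the tab for pushing. Pressed 7 mm here it frees the pawl, 13 mm is the stop; 3 to 6 N. 70 mm clear before it to the upright.
- ply_box: The glued pale plywood box, open on top with one partition, 100 x 100 mm, 48 mm high, loose, lying on its bearers in the clamp. Origin under its centre, 41 mm above the bench.
- clamp_board: The second clamp, just like the first, 160 mm beside it with its y axis nearly parallel; it holds the dark board and must stay shut. Which of the two is nearer the robot varies. Origin and axes as for the first.
- jaw_board (a joint): Position of the second clamp's jaw, m, about 0: shut. Leave it.
- release_board (a joint): Angle of the second clamp's release lever, rad, 0: up. Leave it.
- dark_board: Glued board of four dark strips, 100 x 100 mm, 24 mm thick, loose, lying on the bearers of the second clamp. Origin under its centre.
- red_bottle_1: Red plastic bottle, 75 x 95 mm, 241 mm high, standing at the robot's left far side. Origin under its centre. Leave it.
- red_bottle_2: A second such red bottle. Leave it.
- white_jar: White jar with a red lid, 100 mm across, 174 mm high, standing at the right. Origin under its centre. Leave it.
- solvent_tin: Metal tin with a purple band and a red spout cap, 100 mm across, 173 mm high, standing at the right. Origin under its centre. Leave it.
- dark_bottle: Small dark bottle with a white cap, 38 mm across, 82 mm high, standing midway between the two clamps, beside the jaws' path. Origin under its centre. Leave it.
- black_cap: Black screw cap lying open side up, 60 mm across, 22 mm high, on the robot's side of the clamps. Origin under its centre. Leave it.
- glue_bottle: Yellow glue bottle with a blue label and an orange nozzle, 58 mm across, 160 mm high, standing beyond the clamps. Origin under its centre. Leave it.
Mind the look-alikes: they are no part of the job. Several things have the shape of the glue_bottle; the one meant has the colours described above. Of the things that look like the dark_bottle, the smaller one is meant.

How it is judged:
By the outcome, as a careful person would: the job done as asked, in the order asked, and still so for the second after the job is handed in, with the robot touching nothing.
It also fails if it takes over 48 s, if anything falls off the work surface, if the arm or the gripper's body presses on something with over 40 N, if the wrist force passes 120 N, or if a joint passes its speed limit or range.

ROBOT

A 7-joint arm with a two-finger parallel gripper is mounted at the origin on the work surface. World frame = base frame: x ahead of the robot, y to its left, z up, the work surface at z = 0. Lengths are in m, angles in rad, forces in N, time in s.
With the tool pointing down it reaches from about 0.425 to 0.925 m from the base axis. Payload 6.8 kg.
Tool frame: the origin (TCP) lies at the very end of the fingers, on their centre line; the grasp point (between the pads) lies 19 mm behind it; z points along the fingers, y is the line along which they close (so a half turn about z gives the same grasp; the last joint's range is limited). The gripper opens to 85 mm and grips with 20 to 120 N. Pads are 22 mm wide; open, the fingers measure 114 mm over their backs; the gripper's body (76 mm by 85 mm) begins 54 mm behind the grasp point. The pads swing forward as they close: fully open they stand 13 mm farther back than shut.
Start: joints at [-1.429, 0.477, 0.022, 1.555, -0.011, 1.109, -0.083], TCP at [0.167, 0.654, 0.231] pointing down, gripper open.
Joint ranges: [-2.96, 2.96], [-0.34, 2.1], [-1.41, 1.46], [0.24, 2.44], [-1.37, 4.51], [0.17, 1.92], [-2.96, 2.96]. Speed limits (rad/s): [2.39, 2.39, 3.14, 3.14, 3.14, 3.14, 3.14].

INTERFACE

Orientations are given as a rotation vector (axis times angle).
In Python, from bench import r gives the robot as it stands.
- The arm moves only by the shell command python3 -m jog 'ROWS' [FORCE]. ROWS is JSON, a list of rows, each an object of numbers: "fingers": the finger opening in m, from 0 to 0.0854; "x", "y", "z": the shift along the tool's x, y, z in m; "rx", "ry", "rz": the turn, a rotation vector about the tool's x, y, z in degrees. In form: [{"fingers": .., "x": .., "y": .., "z": .., "rx": .., "ry": .., "rz": ..}, ...]. A call has 1 to 8 rows; each row shifts and turns the commanded pose from where the row before left it, along the tool's axes as they then stand; what a row does not reach is not made up. A row lasts 1/8 s, in which the tool goes at most 62.5 mm and 10.7 degrees, less where a joint would pass 70% of its speed; a pose out of reach is approached as far as the arm can. A call is refused whole if a number of a shift passes 0.0625 or a number of a turn 10.7, either way. A call with a gripper value outside its range is refused whole. The fingers move at their own pace and stop on an object; FORCE is the grip in N (left out, the last holds). Time passes only in rows, so rows that do not move let the fingers close. It gives the time, the measured TCP pose, the force, the opening and the grip force at its end, in the units of the state.
- r.get_obs(): the state, without advancing time (a new reading comes with each control period).
- r.grab_frame(name): name is "scene" or "top" or "wrist"; returns (picture, depth): 480x640x3 uint8, red, green, blue; 480x640 float32, m along the optical axis (not along the pixel's ray), 0 where there is no reading.
- r.get_calibration(name): a dict with "mtx" (3x3 intrinsics, pixels), "dist" ([k1, k2, p1, p2, k3] as OpenCV has them; the pictures are not rectified), "extrinsics" (4x4, takes a point from camera to world coordinates). Camera axes: x right, y down, z forward; pixel columns grow to the right and rows downward; lengths in m; the calibration is good to about 2 mm. A picture is of the moment at which its call begins: read the wrist's pose just before it. get_calibration takes no time and is no camera call; for the wrist camera it gives the pose at the moment of the call.
- r.hand_in(): hands the job in; it is judged then, once.
Trained networks look in the newest picture that a camera, given by its name, has taken for a name from the list of things; names that differ only in an ending like _2 or _b are one class to them, and where a whole thing is asked for, a point or a joint stands for the part that bears it (a point fixed in the world has none). Each returns a list of dicts, best first, with "score" (0 to 1); they miss things now and then, are a little off and sometimes report something else, mostly with a low value. They report only what shows in the picture. A call takes as long as a camera call. They do not tell look-alikes from the thing itself.
- r.search_frame(target, camera): "xyz" ([x, y, z] in m, in world coordinates, good to about 4 mm: the middle of the surface that is visible of it).
- r.landmark_of(target, camera): "xyz" ([x, y, z] in m, in world coordinates, good to about 4 mm: a listed point, or the origin of a listed thing).
The state is a dict: "clock": time; "joints": joint angles; "qvel": joint speeds; "tau": joint torques, N m; "tcp_pos": TCP position; "orientation": TCP orientation; "contact_force": force on the tool from outside, world axes, zero at the start; "moment": the same for the moment, N m; "grip_width": finger opening in m; "gripper_force": force on a finger pad.
Only numpy, scipy, OpenCV 4.12 (cv2) and the standard library are available. Lean on these libraries where they do the work, as an engineer would, in place of code of your own. Each camera call takes 0.05 s, during which the arm holds its last target. There are 200 camera calls.

## Working session

There is one attempt and no reset: what is moved stays moved. The work goes in short steps, Python scripts to look and compute and a shell command to move; the robot and the scene stay as the last step left them, time stands still between calls to the robot, and variables do not carry over. Pictures are saved under pics/ and viewed, at most 10 in all, crops included, and the job is handed in when it is done.

```bash
mkdir -p pics
python3 - <<'E'
from bench import r
import cv2
o=r.get_obs(); print(o['clock'],o['tcp_pos'],o['orientation'])
for c in ['scene','top']:
    p,d=r.grab_frame(c); cv2.imwrite(f'pics/{c}1.png',p[:,:,::-1])
    for t in ['press_box','clamp_box','clamp_board','ply_box','dark_board','dark_bottle','jaw_box']:
        print(c,t,[(x['xyz'],round(x['score'],2)) for x in r.landmark_of(t,c)[:3]])
E
```

```text
0.0 [0.16671831 0.6534654  0.23030862] [-3.91339072e-01 -3.11700615e+00  2.94132427e-03]
scene press_box [([0.6295, 0.0559, 0.0767], 0.66)]
scene clamp_box [([0.636, -0.0266, 0.0009], 0.73), ([0.6005, 0.5118, -0.0009], 0.66)]
scene clamp_board [([0.4832, -0.0567, -0.0014], 0.95), ([0.5494, 0.0346, 0.0026], 0.7), ([0.4842, -0.1121, 0.042], 0.38)]
scene ply_box [([0.6453, -0.0813, 0.0383], 0.84)]
scene dark_board [([0.4858, -0.1098, 0.0408], 0.9)]
scene dark_bottle [([0.7485, 0.0272, -0.001], 0.8), ([0.5525, 0.0346, 0.001], 0.72)]Traceback (most recent call last):
  File "<stdin>", line 7, in <module>
ValueError: it knows: black_cap, clamp_board, clamp_box, dark_board, dark_bottle, glue_bottle, ply_box, press_box, red_bottle, solvent_tin, white_jar
```

Run:
```python
from bench import r
import cv2
for c in ['top']:
    p,d=r.grab_frame(c); cv2.imwrite(f'pics/{c}1.png',p[:,:,::-1])
    for t in ['press_box','clamp_box','clamp_board','ply_box','dark_board','dark_bottle','glue_bottle','solvent_tin','white_jar','red_bottle','black_cap']:
        print(c,t,[(x['xyz'],round(x['score'],2)) for x in r.landmark_of(t,c)[:3]])
```

```text
top press_box [([0.6249, 0.0576, 0.0716], 0.8)]
top clamp_box [([0.6357, -0.0266, -0.001], 0.88)]
top clamp_board [([0.4823, -0.0573, -0.0013], 0.77), ([0.4879, -0.1075, 0.0423], 0.69)]
top ply_box [([0.6481, -0.0873, 0.0374], 0.67), ([0.5482, 0.0366, 0.0016], 0.65)]
top dark_board [([0.4855, -0.1083, 0.0417], 0.72)]
top dark_bottle [([0.7519, 0.0281, -0.0012], 0.88), ([0.5511, 0.0388, -0.0006], 0.74)]
top glue_bottle [([0.6794, -0.3062, -0.0007], 0.87), ([0.7714, -0.1365, 0.0003], 0.79), ([0.7545, -0.2275, -0.0008], 0.68)]
top solvent_tin [([0.4132, -0.545, 0.0007], 0.91), ([0.6788, 0.3575, -0.0003], 0.65)]
top white_jar [([0.5526, -0.5237, 0.001], 0.75), ([0.775, -0.135, -0.0014], 0.74)]
top red_bottle [([0.6784, 0.3597, 0.0015], 0.82), ([0.5984, 0.5115, 0.0014], 0.56)]
top black_cap [([0.3852, -0.012, -0.0018], 0.68)]
```

View pics/scene1.png

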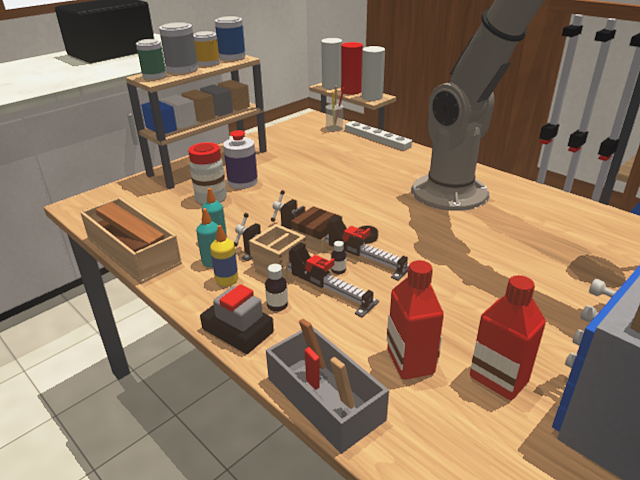

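View pics/top1.png

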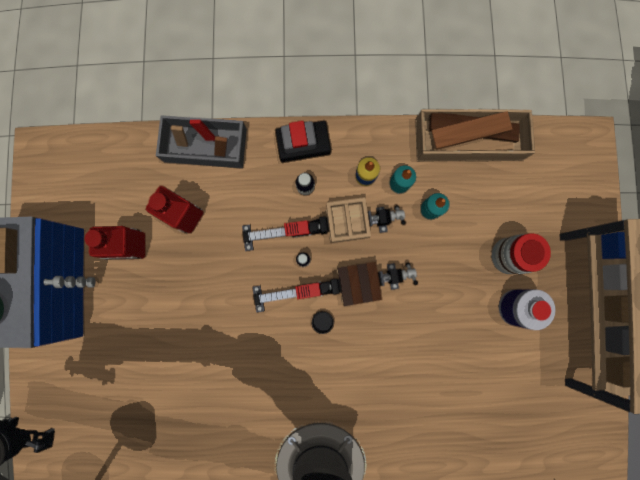

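The pale box shows at scene (275,250) and top (348,221), held by the clamp farther from the robot, with its red lever at top (297,229). The striped board is at top (360,282), in the nearer clamp, with its lever at top (308,291). The two "dark bottles" are at top (302,259), small and between the clamps (the one meant), and top (305,182), the bigger look-alike. I'll approach above the far lever along an arc clear of the red bottles and check with a wrist crop before pressing.

```bash
cat > h.py <<'E'
import numpy as np
from scipy.spatial.transform import Rotation as R
def rows(o, pts, n, rz):
    "pts: world waypoints; n rows each; rz total turn deg spread evenly"
    p=np.array(o['tcp_pos']); Rm=R.from_rotvec(o['orientation']); N=sum(n)
    for q,k in zip(pts,n):
        d=(np.array(q)-p)/k
        for i in range(k):
            print(np.round(Rm.inv().apply(d),3)); Rm=Rm*R.from_euler('z',rz/N,degrees=True)
        p=np.array(q)
E
python3 - <<'E'
from bench import r; from h import *
rows(r.get_obs(),[[.167,.5,.231],[.62,.06,.231]],[4,12],68)
E
```

```text
[-0.01  -0.037  0.   ]
[-0.012 -0.036  0.   ]
[-0.015 -0.035  0.   ]
[-0.018 -0.034  0.   ]
[-0.051 -0.012 -0.   ]
[-0.052 -0.008 -0.   ]
[-0.052 -0.004 -0.   ]
[-0.053 -0.    -0.   ]
[-0.052  0.004 -0.   ]
[-0.052  0.008 -0.   ]
[-0.051  0.012 -0.   ]
[-0.05   0.015 -0.   ]
[-0.049  0.019 -0.   ]
[-0.048  0.023 -0.   ]
[-0.046  0.026 -0.   ]
[-0.044  0.029 -0.   ]
```

```bash
python3 -m jog '[{"fingers":0,"x":-0.01,"y":-0.037,"rz":4.25},{"fingers":0,"x":-0.012,"y":-0.036,"rz":4.25},{"fingers":0,"x":-0.015,"y":-0.035,"rz":4.25},{"fingers":0,"x":-0.018,"y":-0.034,"rz":4.25},{"fingers":0,"x":-0.051,"y":-0.012,"rz":4.25},{"fingers":0,"x":-0.052,"y":-0.008,"rz":4.25},{"fingers":0,"x":-0.052,"y":-0.004,"rz":4.25},{"fingers":0,"x":-0.053,"y":0,"rz":4.25}]' 20 && python3 -m jog '[{"fingers":0,"x":-0.052,"y":0.004,"rz":4.25},{"fingers":0,"x":-0.052,"y":0.008,"rz":4.25},{"fingers":0,"x":-0.051,"y":0.012,"rz":4.25},{"fingers":0,"x":-0.05,"y":0.015,"rz":4.25},{"fingers":0,"x":-0.049,"y":0.019,"rz":4.25},{"fingers":0,"x":-0.048,"y":0.023,"rz":4.25},{"fingers":0,"x":-0.046,"y":0.026,"rz":4.25},{"fingers":0,"x":-0.044,"y":0.029,"rz":4.25}]' && python3 -m jog '[{"fingers":0},{"fingers":0}]'
python3 - <<'E'
from bench import r; from h import *; import cv2
o=r.get_obs(); print(o['clock'],o['tcp_pos'],o['joints'],R.from_rotvec(o['orientation']).as_matrix().round(3))
p,d=r.grab_frame('wrist'); cv2.imwrite('pics/w1.png',p[:,:,::-1]); np.save('d1.npy',d);np.save('p1.npy',p)
c=r.get_calibration('wrist'); np.savez('c1.npz',**{k:np.array(v) for k,v in c.items()})
for t in ['press_box','clamp_box','clamp_board','ply_box','dark_bottle']:
    print(t,[(x['xyz'],round(x['score'],2)) for x in r.landmark_of(t,'wrist')[:3]])
E
```

```text
0.95 [0.16684115 0.65405768 0.23128609] [-1.42911336  0.47701388  0.02238082  1.55542867 -0.01149399  1.10929431
 -0.08310652] [[-0.969  0.247 -0.   ]
 [ 0.247  0.969 -0.   ]
 [ 0.    -0.    -1.   ]]
press_box []
clamp_box []
clamp_board []
ply_box []
dark_bottle []validation failed for argument at $[0]...
```

View pics/w1.png

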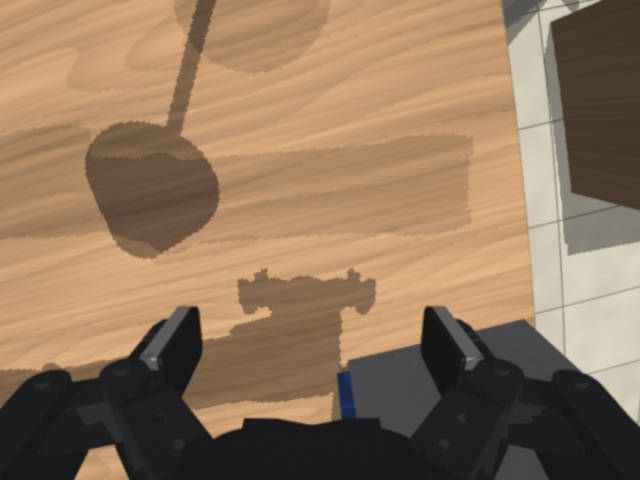

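The picture still shows the start pose, with the open fingers and the cabinet corner at (340,370), because the move was refused. Rows probably need every key.

```bash
python3 -m jog '[{"fingers":0,"x":-0.01,"y":-0.037,"z":0,"rx":0,"ry":0,"rz":4.25},{"fingers":0,"x":-0.012,"y":-0.036,"z":0,"rx":0,"ry":0,"rz":4.25},{"fingers":0,"x":-0.015,"y":-0.035,"z":0,"rx":0,"ry":0,"rz":4.25},{"fingers":0,"x":-0.018,"y":-0.034,"z":0,"rx":0,"ry":0,"rz":4.25},{"fingers":0,"x":-0.051,"y":-0.012,"z":0,"rx":0,"ry":0,"rz":4.25},{"fingers":0,"x":-0.052,"y":-0.008,"z":0,"rx":0,"ry":0,"rz":4.25},{"fingers":0,"x":-0.052,"y":-0.004,"z":0,"rx":0,"ry":0,"rz":4.25},{"fingers":0,"x":-0.053,"y":0,"z":0,"rx":0,"ry":0,"rz":4.25}]' 20
```

```text
clock: 2.25
tcp_pos: [0.3197, 0.3534, 0.2317]
orientation: [-1.289, -2.865, -0.002]
contact_force: [1.0, 1.8, -0.3]
grip_width: 0.0001
gripper_force: 0.0
```

```bash
python3 -m jog '[{"fingers":0,"x":-0.052,"y":0.004,"z":0,"rx":0,"ry":0,"rz":4.25},{"fingers":0,"x":-0.052,"y":0.008,"z":0,"rx":0,"ry":0,"rz":4.25},{"fingers":0,"x":-0.051,"y":0.012,"z":0,"rx":0,"ry":0,"rz":4.25},{"fingers":0,"x":-0.05,"y":0.015,"z":0,"rx":0,"ry":0,"rz":4.25},{"fingers":0,"x":-0.049,"y":0.019,"z":0,"rx":0,"ry":0,"rz":4.25},{"fingers":0,"x":-0.048,"y":0.023,"z":0,"rx":0,"ry":0,"rz":4.25},{"fingers":0,"x":-0.046,"y":0.026,"z":0,"rx":0,"ry":0,"rz":4.25},{"fingers":0,"x":-0.044,"y":0.029,"z":0,"rx":0,"ry":0,"rz":4.25}]' && python3 -m jog '[{"fingers":0,"x":0,"y":0,"z":0,"rx":0,"ry":0,"rz":0},{"fingers":0,"x":0,"y":0,"z":0,"rx":0,"ry":0,"rz":0}]'
python3 - <<'E'
from bench import r; from h import *; import cv2
o=r.get_obs(); print(o['clock'],o['tcp_pos'],o['joints'],R.from_rotvec(o['orientation']).as_matrix().round(3))
c=r.get_calibration('wrist'); p,d=r.grab_frame('wrist'); cv2.imwrite('pics/w2.png',p[:,:,::-1]); np.save('d1.npy',d);np.save('p1.npy',p)
np.savez('c1.npz',**{k:np.array(v) for k,v in c.items()})
for t in ['press_box','clamp_box','clamp_board','ply_box','dark_bottle']:
    print(t,[(x['xyz'],round(x['score'],2)) for x in r.landmark_of(t,'wrist')[:3]])
# red lever pixels to world
K=c['mtx'];E=np.array(c['extrinsics'])
hsv=cv2.cvtColor(p,cv2.COLOR_RGB2HSV); m=((hsv[...,0]<8)|(hsv[...,0]>172))&(hsv[...,1]>150)&(hsv[...,2]>60)&(d>0)
v,u=np.nonzero(m); xy=cv2.undistortPoints(np.stack([u,v],1).astype(float)[:,None],np.array(K),np.array(c['dist']))[:,0]
z=d[v,u]; P=np.c_[xy*z[:,None],z,np.ones(len(z))]@E.T
n,l,st,ce=cv2.connectedComponentsWithStats(m.astype('uint8'))
for i in range(1,n):
    if st[i,4]>300:
        Q=P[l[v,u]==i][:,:3]; t=Q[:,2]>np.median(Q[:,2])-.004; print(st[i],ce[i].round(),Q.min(0).round(4),Q.max(0).round(4),np.median(Q,0).round(4), np.percentile(Q[:,2],[5,25,50,75,95,99]).round(4))
        rc=cv2.minAreaRect((Q[Q[:,2]>.068][:,:2]*1000).astype('float32')); print(rc)
E
```

```text
clock: 3.25
tcp_pos: [0.6219, 0.0608, 0.2315]
orientation: [2.07, 2.363, 0.001]
contact_force: [0.3, 0.5, -0.2]
grip_width: -0.0001
gripper_force: 0.0
clock: 3.5
tcp_pos: [0.6204, 0.0622, 0.231]
orientation: [-2.067, -2.365, 0.0]
contact_force: [0.5, 0.3, -0.4]
grip_width: -0.0001
gripper_force: 0.0
3.5 [0.62038689 0.06222281 0.23098987] [-0.60898948  0.43301496  0.55544707  1.71364779 -0.25575382  1.06851678
  0.16400047] [[-0.134  0.991 -0.001]
 [ 0.991  0.134  0.   ]
 [ 0.    -0.001 -1.   ]]
press_box [([0.6299, 0.0594, 0.0783], 0.76), ([0.3856, -0.013, -0.0007], 0.17)]
clamp_box [([0.6378, -0.0284, -0.001], 0.65)]
clamp_board [([0.4808, -0.0558, 0.0028], 0.76)]
ply_box []
dark_bottle [([0.7491, 0.0297, -0.0008], 0.95), ([0.5537, 0.0301, -0.0008], 0.77)]
[ 300  204   43   70 2523] [320. 239.] [ 0.6103  0.0076 -0.001 ] [0.6485 0.0816 0.088 ] [0.6294 0.05   0.0744] [0.073  0.0739 0.0744 0.0752 0.0862 0.087 ]
((629.496337890625, 50.21940231323242), (33.203067779541016, 60.22451400756836), 6.30742883682251)
[  97  211   68   68 2742] [131. 245.] [ 0.4146 -0.0164  0.0012] [0.4907 0.0549 0.0879] [0.4731 0.022  0.0743] [0.0618 0.0736 0.0743 0.0751 0.0861 0.0872]
((469.63653564453125, 23.506671905517578), (34.5257568359375, 59.957427978515625), 8.106648445129395)
[ 559  273   81   49 3613] [600. 297.] [0.8322 0.0185 0.0913] [0.9015 0.0644 0.111 ] [0.8586 0.0423 0.1079] [0.0978 0.1066 0.1079 0.1085 0.1093 0.1097]
((866.668701171875, 41.41462707519531), (65.41435241699219, 39.468204498291016), 9.163793563842773)
```

View pics/w2.png

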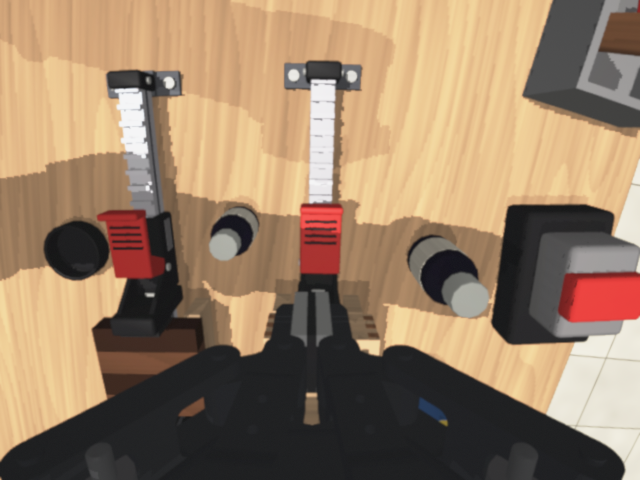

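The wrist view shows the target red lever at (320,239), with its bar straight up to the end stop at (323,72) and the pale box behind the fingers at (270,325) and (370,330). The other lever at (131,245) belongs to the dark board, so the lever at (320,239) is the one meant. I'll confirm in a crop and measure the lip.

Run:
```python
from h import *; import cv2
p=np.load('p1.npy');d=np.load('d1.npy');c=np.load('c1.npz')
cv2.imwrite('pics/crop.png',cv2.resize(p[50:350,180:460,::-1],None,fx=2,fy=2))
v,u=np.mgrid[0:480,0:640]; xy=cv2.undistortPoints(np.stack([u.ravel(),v.ravel()],1).astype(float)[:,None],c['mtx'],c['dist'])[:,0]
z=d.ravel(); P=(np.c_[xy*z[:,None],z,np.ones(len(z))]@c['extrinsics'].T)[:,:3].reshape(480,640,3)
A=P[195:285,290:350].reshape(-1,3); L=A[(A[:,2]>.083)&(A[:,2]<.092)]
T=A[(A[:,2]>.071)&(A[:,2]<.078)]
print('lip',L.mean(0),L.min(0),L.max(0),len(L)); print('tab',T.mean(0),T[:,1].min(),T[:,1].max())
S=P[55:90,280:370].reshape(-1,3); S=S[(S[:,2]>.038)&(S[:,2]<.05)]; print('stop',np.median(S,0),cv2.minAreaRect((S[:,:2]*1000).astype('float32')))
B=P[100:190,300:345].reshape(-1,3);B=B[(B[:,2]>.036)&(B[:,2]<.045)]; print('bar',B.mean(0),np.polyfit(B[:,1],B[:,0],1))
```

```text
lip [0.62668068 0.07719283 0.08580858] [0.60978816 0.07280533 0.08312693] [0.64334296 0.08142235 0.08796468] 333
tab [0.63000054 0.04768011 0.07436687] 0.019759769852032733 0.08162707450486145
stop [0.6139972  0.18383259 0.04386393] ((614.2183227539062, 183.72842407226562), (28.889822006225586, 17.84320068359375), 7.520288944244385)
bar [0.62089892 0.12459555 0.0400917 ] [-0.11802444  0.63560424]
```

View pics/crop.png

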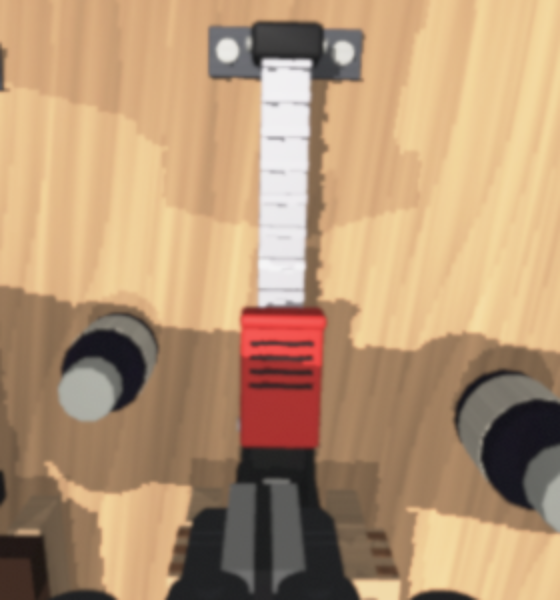

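The crop confirms it: this lever sits on the bar whose jaw bears on the pale finger-jointed box. Next I descend to just above the tab, slightly ahead of the lip.

```bash
python3 -m jog '[{"fingers":0,"x":-0.003,"y":0.008,"z":0.03,"rx":0,"ry":0,"rz":0},{"fingers":0,"x":0,"y":0,"z":0.04,"rx":0,"ry":0,"rz":0},{"fingers":0,"x":0,"y":0,"z":0.04,"rx":0,"ry":0,"rz":0},{"fingers":0,"x":0,"y":0,"z":0.025,"rx":0,"ry":0,"rz":0},{"fingers":0,"x":0,"y":0,"z":0.012,"rx":0,"ry":0,"rz":0},{"fingers":0,"x":0,"y":0,"z":0,"rx":0,"ry":0,"rz":0},{"fingers":0,"x":0,"y":0,"z":0,"rx":0,"ry":0,"rz":0}]'
python3 - <<'E'
from bench import r; from h import *; import cv2
p,d=r.grab_frame('wrist'); cv2.imwrite('pics/w3.png',p[:,:,::-1])
E
```

```text
clock: 4.68
tcp_pos: [0.6299, 0.06, 0.0856]
orientation: [2.067, 2.364, 0.003]
contact_force: [0.7, 0.0, 0.7]
grip_width: 0.0
gripper_force: 0.0
```

View pics/w3.png

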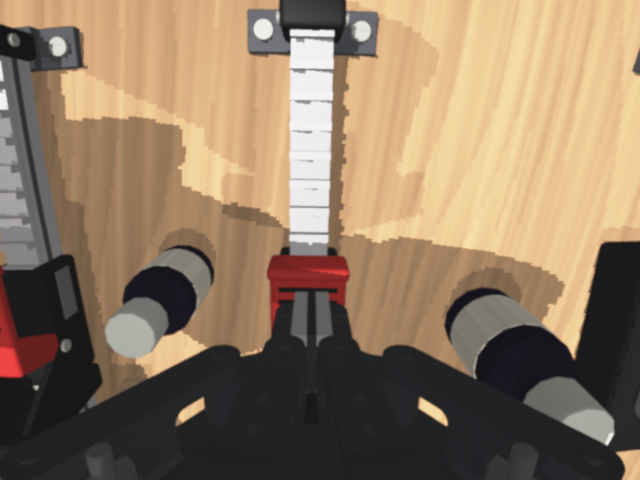

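The fingertips at (312,295) are centred on the tab and just before the lip at (309,268), with the bottles clear. Now I press.

```bash
python3 -m jog '[{"fingers":0,"x":0,"y":0,"z":0.01,"rx":0,"ry":0,"rz":0},{"fingers":0,"x":0.002,"y":0,"z":0.005,"rx":0,"ry":0,"rz":0},{"fingers":0,"x":0.003,"y":0,"z":0.005,"rx":0,"ry":0,"rz":0},{"fingers":0,"x":0,"y":0,"z":0,"rx":0,"ry":0,"rz":0}]'
```

```text
clock: 5.22
tcp_pos: [0.6291, 0.0676, 0.0648]
orientation: [-2.065, -2.367, -0.005]
contact_force: [-1.4, 5.5, 7.8]
grip_width: 0.0004
gripper_force: 4.3
```

```bash
python3 -m jog '[{"fingers":0,"x":0.005,"y":0,"z":0.001,"rx":0,"ry":0,"rz":0},{"fingers":0,"x":0.007,"y":0,"z":0,"rx":0,"ry":0,"rz":0},{"fingers":0,"x":0.007,"y":0,"z":0,"rx":0,"ry":0,"rz":0},{"fingers":0,"x":0.007,"y":0,"z":0,"rx":0,"ry":0,"rz":0},{"fingers":0,"x":0.007,"y":0,"z":0,"rx":0,"ry":0,"rz":0},{"fingers":0,"x":0.007,"y":0,"z":0,"rx":0,"ry":0,"rz":0}]'
```

```text
clock: 5.98
tcp_pos: [0.6239, 0.1049, 0.0636]
orientation: [2.067, 2.364, 0.002]
contact_force: [4.5, -2.2, 1.9]
grip_width: 0.0003
gripper_force: 2.9
```

```bash
python3 -m jog '[{"fingers":0,"x":0,"y":0,"z":0.002,"rx":0,"ry":0,"rz":0},{"fingers":0,"x":0,"y":0,"z":0,"rx":0,"ry":0,"rz":0}]'
python3 - <<'E'
from bench import r; from h import *; import cv2
p,d=r.grab_frame('wrist'); cv2.imwrite('pics/w4.png',p[:,:,::-1])
E
```

```text
clock: 6.22
tcp_pos: [0.6236, 0.1069, 0.0617]
orientation: [-2.065, -2.367, -0.004]
contact_force: [4.4, 2.2, 5.4]
grip_width: -0.0
gripper_force: 3.0
```

View pics/w4.png

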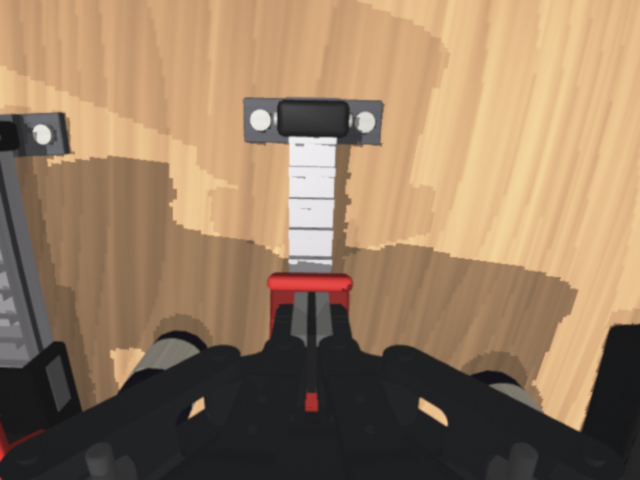

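The lip at (310,282) has moved toward the end stop at (313,118), with the fingers on the tab against it, so the jaw is sliding. I keep pushing.

```bash
python3 -m jog '[{"fingers":0,"x":0.007,"y":0,"z":0,"rx":0,"ry":0,"rz":0},{"fingers":0,"x":0.008,"y":0,"z":0.0005,"rx":0,"ry":0,"rz":0},{"fingers":0,"x":0.008,"y":0,"z":0,"rx":0,"ry":0,"rz":0},{"fingers":0,"x":0.008,"y":0,"z":0.0005,"rx":0,"ry":0,"rz":0},{"fingers":0,"x":0.008,"y":0.0005,"z":0,"rx":0,"ry":0,"rz":0},{"fingers":0,"x":0.008,"y":0.0005,"z":0,"rx":0,"ry":0,"rz":0},{"fingers":0,"x":0.007,"y":0,"z":0,"rx":0,"ry":0,"rz":0},{"fingers":0,"x":0.004,"y":0,"z":0,"rx":0,"ry":0,"rz":0}]'
```

```text
clock: 7.28
tcp_pos: [0.6162, 0.1627, 0.0603]
orientation: [-2.067, -2.366, -0.0]
contact_force: [4.1, -1.7, 3.3]
grip_width: -0.0002
gripper_force: 3.1
```

```bash
python3 -m jog '[{"fingers":0,"x":0.004,"y":0,"z":0,"rx":0,"ry":0,"rz":0},{"fingers":0,"x":0.004,"y":0,"z":0,"rx":0,"ry":0,"rz":0},{"fingers":0,"x":0,"y":0,"z":0,"rx":0,"ry":0,"rz":0}]'
```

```text
clock: 7.65
tcp_pos: [0.6152, 0.1709, 0.0604]
orientation: [-2.067, -2.366, -0.001]
contact_force: [4.1, 0.2, 4.3]
grip_width: 0.0001
gripper_force: 3.1
```

```bash
python3 -m jog '[{"fingers":0,"x":0.004,"y":0,"z":0,"rx":0,"ry":0,"rz":0},{"fingers":0,"x":0.003,"y":0,"z":0,"rx":0,"ry":0,"rz":0},{"fingers":0,"x":0.003,"y":0,"z":0,"rx":0,"ry":0,"rz":0},{"fingers":0,"x":0,"y":0,"z":0,"rx":0,"ry":0,"rz":0}]'
```

```text
clock: 8.15
tcp_pos: [0.614, 0.1803, 0.0604]
orientation: [2.067, 2.365, 0.001]
contact_force: [4.1, -2.1, 3.6]
grip_width: 0.0001
gripper_force: 3.1
```

```bash
python3 -m jog '[{"fingers":0,"x":0.003,"y":0,"z":0,"rx":0,"ry":0,"rz":0},{"fingers":0,"x":0.003,"y":0,"z":0,"rx":0,"ry":0,"rz":0},{"fingers":0,"x":0,"y":0,"z":0,"rx":0,"ry":0,"rz":0}]'
python3 - <<'E'
from bench import r; from h import *; import cv2
p,d=r.grab_frame('wrist'); cv2.imwrite('pics/w5.png',p[:,:,::-1])
E
```

```text
clock: 8.52
tcp_pos: [0.6132, 0.1839, 0.06]
orientation: [2.068, 2.363, -0.002]
contact_force: [5.5, -5.3, 1.5]
grip_width: -0.0001
gripper_force: 3.9
```

View pics/w5.png

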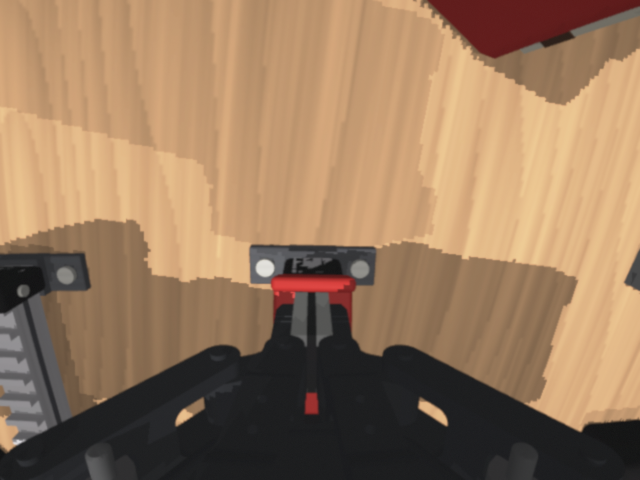

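The lip at (313,284) is now over the end-stop block at (312,266), and the resistance is rising. I push a few mm more to seat it.

```bash
python3 -m jog '[{"fingers":0,"x":0.004,"y":0,"z":0.001,"rx":0,"ry":0,"rz":0},{"fingers":0,"x":0.004,"y":0,"z":0,"rx":0,"ry":0,"rz":0},{"fingers":0,"x":0,"y":0,"z":0,"rx":0,"ry":0,"rz":0}]'
```

```text
clock: 8.95
tcp_pos: [0.6132, 0.1845, 0.0594]
orientation: [2.07, 2.353, -0.01]
contact_force: [5.9, -16.7, 5.1]
grip_width: -0.0003
gripper_force: 10.6
```

Firm stop: 16.7 N with no further motion, so the jaw is home. I ease off, following the lever up, then lift clear.

```bash
python3 -m jog '[{"fingers":0,"x":-0.005,"y":0,"z":0,"rx":0,"ry":0,"rz":0},{"fingers":0,"x":-0.003,"y":0,"z":-0.005,"rx":0,"ry":0,"rz":0},{"fingers":0,"x":-0.003,"y":0,"z":-0.005,"rx":0,"ry":0,"rz":0},{"fingers":0,"x":-0.003,"y":0,"z":-0.006,"rx":0,"ry":0,"rz":0},{"fingers":0,"x":0,"y":0,"z":-0.015,"rx":0,"ry":0,"rz":0},{"fingers":0,"x":0,"y":0,"z":-0.04,"rx":0,"ry":0,"rz":0},{"fingers":0,"x":0,"y":0,"z":-0.05,"rx":0,"ry":0,"rz":0},{"fingers":0,"x":0,"y":0,"z":-0.05,"rx":0,"ry":0,"rz":0}]'; python3 -m jog '[{"fingers":0,"x":-0.04,"y":0,"z":-0.02,"rx":0,"ry":0,"rz":0},{"fingers":0,"x":-0.04,"y":0,"z":0,"rx":0,"ry":0,"rz":0},{"fingers":0,"x":0,"y":0,"z":0,"rx":0,"ry":0,"rz":0},{"fingers":0,"x":0,"y":0,"z":0,"rx":0,"ry":0,"rz":0}]'
python3 - <<'E'
from bench import r; from h import *; import cv2
c={k:np.array(v) for k,v in r.get_calibration('wrist').items()}
p,d=r.grab_frame('wrist'); cv2.imwrite('pics/w6.png',p[:,:,::-1])
q,_=r.grab_frame('top')
for t in ['ply_box','dark_board','dark_bottle']: print(t,[(x['xyz'],round(x['score'],2)) for x in r.landmark_of(t,'top')[:2]])
v,u=np.mgrid[0:480,0:640]; xy=cv2.undistortPoints(np.stack([u.ravel(),v.ravel()],1).astype(float)[:,None],c['mtx'],c['dist'])[:,0]
z=d.ravel(); P=(np.c_[xy*z[:,None],z,np.ones(len(z))]@c['extrinsics'].T)[:,:3].reshape(480,640,3)
h=cv2.cvtColor(p,cv2.COLOR_RGB2HSV); m=((h[...,0]<8)|(h[...,0]>172))&(h[...,1]>150)&(abs(P[...,0]-.615)<.04)&(P[...,1]<.25)
A=P[m]; L=A[(A[:,2]>.078)&(A[:,2]<.092)]; print(len(A),'lip',L.mean(0),len(L),A.min(0),A.max(0))
print(r.get_obs()['contact_force'])
E
```

```text
clock: 9.95
tcp_pos: [0.611, 0.1806, 0.23]
orientation: [-2.064, -2.363, 0.007]
contact_force: [1.7, -0.1, -0.8]
grip_width: -0.0003
gripper_force: 0.0
clock: 10.45
tcp_pos: [0.6228, 0.102, 0.249]
orientation: [-2.064, -2.364, 0.003]
contact_force: [0.3, 0.3, 0.1]
grip_width: -0.0001
gripper_force: 0.0
ply_box [([0.6508, -0.0846, 0.0386], 0.62)]
dark_board [([0.4835, -0.1049, 0.0419], 0.71)]
dark_bottle [([0.4815, -0.0546, -0.0006], 0.72), ([0.7481, 0.028, -0.0027], 0.59)]
2745 lip [0.61380195 0.18694386 0.08582769] 313 [0.59721688 0.12488027 0.00481207] [0.63598955 0.19132936 0.39203575]
[ 0.26729506 -0.78146051  0.32322216]
```

View pics/w6.png

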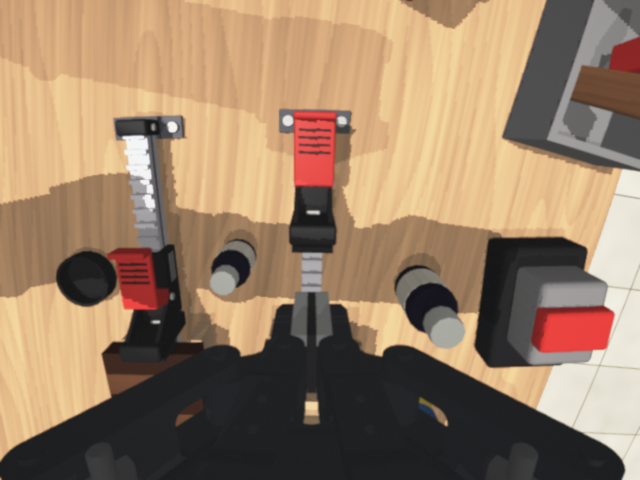

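The lever at (315,150) is back up and over the end stop at (315,118). The lip moved 110.5 mm by depth, which matches 112 mm within error, and the lever is fully up, so the pawl is in the last notch. The other clamp and the bottles are where they were, and the hand is clear.

```bash
python3 -c "
from bench import r; print(r.hand_in())"
```

```text
the job is handed in; nothing more can be done
None
```

The pale box's clamp is open: I pressed its lever, pushed the jaw back until it stopped hard against the end stop (16.7 N), and took the hand away. The last pictures show the box, the other clamp and the bottles beside the jaw in place, except that the network missed the small dark bottle in the last top view; I did not re-check the farther bottles, tins and cap.

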